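Refit the filter and hold the access panel shut

TASK

On the white service box, drop the brass filter cartridge end-down into the round well, then turn the quarter-turn wing stud clockwise to its stop, in line with the panel's slot when fitted. Then take the aluminium access panel by its black handle, fit it over the stud and press it against its springy seal until flush on the frame. Finish while still holding it pressed there, other things on the bench left as they are.

Things in the scene. Friction and masses are not known exactly. Their poses are not given: they have to be found in the camera images.
- box: White service box fixed to the bench, 140 (x) x 220 (y) x 100 mm high. Origin: centre of its underside; z up, y along its long side. Its flat top is the deck, 100 mm up. At y = +55 mm, x = 0 is the round cartridge well; at y = -55 mm, x = 0 stands the wing stud.
- seat (a point): Centre of the deck, axes as the box's: the panel's place. The panel goes here centred, its y axis along this y axis (slot over the stud), its underside on the deck. An aluminium lip 6 mm high and 8 mm wide frames a 120 x 194 mm area. Inside it a black rubber seal loop, 102 x 174 mm outside, 7 mm wide, stands 5 mm above the deck.
- well_mouth (a point): Centre of the mouth of the well, at deck height. Bore 28 mm, 82 mm deep, with a 4 mm chamfer; the fitted cartridge ends 2 mm below the deck.
- stud (a joint): Angle of the wing stud in rad: 0 = wing along the box's y axis (in line with the panel's slot when fitted; there is a stop here), growing counter-clockwise seen from above to 1.62 at the other stop. It starts somewhere at 0.8 to 1.4. It turns easily (0.04 N m) and stays where it is left.
- stud_wing (a point): Point on the stud's axis, 22 mm above the deck. The dark steel wing is a flat upright bar 9 mm thick and 30 mm long, from 8 to 34 mm above the deck; its long side lies along this point's y axis, which turns with it.
- seal (a joint): How far the rubber seal is pushed down, m: 0 = free (its top 5 mm above the deck), about 0.005 = panel flush on the deck. It carries the panel's weight; pushing it flush takes about 8 N more, evenly spread.
- panel_handle (a point): Access panel, first lying flat on the bench, handle up: aluminium plate 110 (x) x 180 (y) x 8 mm, 0.35 kg, with a black rib handle on its centre, 14 mm thick (x), 60 long (y), 40 high. The point is in the handle, 28 mm above the plate's underside; z up, y along plate and handle. A slot 15 (x) x 36 mm (y) goes through the plate, centred at y = -55 mm.
- cartridge_center (a point): Filter cartridge, standing upright on the bench: brass cylinder with dark bands, 22 mm diameter, 80 mm long, chamfered foot, 0.09 kg. The point is its centre, half-way up.
- tape: Bystander: roll of masking tape lying flat, 80 mm across, 24 mm high. Origin: centre of its underside.
- squeegee: Bystander: squeegee with a wooden grip, 190 mm long (y), 45 mm wide, 32 mm high. Origin: centre of the underside of its grip.
- ink_tub: Bystander: white ink tub with grey lid, 76 mm diameter, 85 mm high. Origin: centre of its underside.
- solvent_can: Bystander: metal can, 66 mm diameter, 130 mm high. Origin: centre of its underside.
- brush_cup: Bystander: white plastic cup, 72 mm diameter, 90 mm high. Origin: centre of its underside.
- ink_knife: Bystander: ink knife with a flat steel blade and wooden handle, 220 mm long, lying flat. Origin: centre of its underside.
Things that resemble listed ones, but are neither listed nor needed, are in the scene too. There is more than one size of the part that bears cartridge_center; the job needs the smaller. Leave any pink look-alike of the part that bears panel_handle alone.

How it is judged:
On the way, in this order (a step that is already met when the one before it is completed fails the run):
1. the cartridge stands in the well, let go (horizontal distance between cartridge_center and well_mouth below 0.006 m and z of cartridge_center in the frame of box below 0.062 m and contact force between the fingers and cartridge below 0.2 N), for 0.2 s.
2. the wing stud is turned in line with the slot (within 0.15 rad) (value of joint stud below 0.15 rad), for 0.2 s.
At the end, for the whole second after the job is handed in: Cartridge in the well, within 6 mm of its axis, below the deck; stud within 0.25 rad of the slot line; panel on the box within 8 mm, 0.1 rad, level within 0.04 rad, flush within 1.7 mm, seal down over 3.3 mm; fingers still on the panel (over 3 N), panel bearing on the box with over 6 N (horizontal distance between cartridge_center and well_mouth below 0.006 m and z of cartridge_center in the frame of box below 0.062 m and value of joint stud below 0.25 rad and horizontal distance between panel_handle and box below 0.008 m and z of panel_handle in the frame of box below 0.1297 m and angle between the y axis of panel_handle and the y axis of box, either way round below 0.1 rad and angle between panel_handle's own z axis and vertical below 0.04 rad and value of joint seal above 0.0033 m and contact force between the fingers and panel above 3 N and contact force between panel and box above 6 N); the arm keeps its last pose, push and grip.
It fails at once if a bystander on the bench is pushed more than 40 mm or knocked over (distance of any of tape, squeegee, ink_tub, solvent_can, brush_cup, ink_knife from where it was at the start of the episode above 0.04 m or angle between any of ink_tub, solvent_can, brush_cup's own z axis and vertical above 0.5 rad).
It also fails if it takes over 64 s, if anything falls off the work surface, if the arm or the gripper's body presses on something with over 40 N, if the wrist force passes 120 N, or if a joint passes its speed limit or range.

ROBOT

A 6-joint arm with a two-finger parallel gripper is mounted at the origin on the work surface. World frame = base frame: x ahead of the robot, y to its left, z up, the work surface at z = 0. Lengths are in m, angles in rad, forces in N, time in s.
With the tool pointing down it reaches from about 0.275 to 0.725 m from the base axis. Payload 15.9 kg.
Tool frame: the origin (TCP) lies at the very end of the fingers, on their centre line; the grasp point (between the pads) lies 19 mm behind it; x points along the fingers, y is the direction in which the jaws open and shut, and the axes are right-handed (so a half turn about x gives the same grasp; the last joint's range is limited). The gripper opens to 85 mm and grips with 20 to 120 N. Pads are 22 mm wide; open, the fingers measure 114 mm over their backs; the gripper's body (76 mm by 85 mm) begins 54 mm behind the grasp point. The pads swing forward as they close: fully open they stand 13 mm farther back than shut.
Start: joints at [-1.198, 0.213, -0.034, 1.323, 0, 1.571], TCP at [0.182, -0.466, 0.231] pointing down, gripper open.
Joint ranges: [-2.98, 2.98], [-0.74, 1.72], [-1.14, 1.35], [-2.1, 2.04], [-1.57, 1.44], [-3.14, 3.14]. Speed limits (rad/s): [1.89, 1.89, 2.39, 2.57, 3.14, 3.14].

INTERFACE

Orientations are given as a unit quaternion [x, y, z, w].
In Python, from bench import env, read_camera gives the robot as it stands. The module is installed in compiled form; this text tells all that it offers.
- The arm moves only by the tool servo_tool, never from a script. Its argument "targets" is a list of rows, each a list of 5 numbers: the opening in per cent of the stroke, from 0 (shut) to 100 (fully open), then the shift along the world's x, y, z in mm, then the turn about the world's z in rad. A call has exactly 5 rows; each row is the pose to reach, as a shift and turn from the pose measured when the call began; what a row does not reach only later rows make up. A row lasts 1/12 s, in which the tool goes at most 41.7 mm and 7.16 degrees, less where a joint would pass 70% of its speed; a pose out of reach is approached as far as the arm can. A call with a gripper value outside its range is refused whole. The fingers move at their own pace and stop on an object; "newtons" is the grip in N (left out, the last holds). Time passes only in rows, so rows that repeat a pose let the fingers close, or fill a call up. It gives the time, the measured TCP pose, the force and the opening at its end, in the units of the state.
- env.sense(): the state, without advancing time (a new reading comes with each control period).
- read_camera(name): name is "side" or "top"; returns a dict with "image" (384x512x3 uint8, blue, green, red), "range_z" (384x512 float32, m along the optical axis (not along the pixel's ray), 0 where there is no reading), "K" (3x3 intrinsics, pixels), "pose" (4x4, takes a point from camera to world coordinates). Camera axes: x right, y down, z forward; pixel columns grow to the right and rows downward; lengths in m; the calibration is good to about 2 mm. A picture is of the moment at which its call begins.
- env.job_done(): hands the job in, once; it reports no verdict.
The state is a dict: "time_s": time; "qpos": joint angles; "qd": joint speeds; "joint_efforts": joint torques, N m; "eef_pos": TCP position; "tcp_rot": TCP orientation; "contact_force": force on the tool from outside, world axes, zero at the start; "torque": the same for the moment, N m; "width": finger opening in m.
Only numpy, scipy, OpenCV 4.12 (cv2) and the standard library are available. Lean on these libraries where they do the work, as an engineer would, in place of code of your own. Each camera call takes 0.05 s, during which the arm holds its last target.

## Working session

There is one attempt and no reset: what is moved stays moved. The work goes in short steps, Python scripts to look and compute and a tool call to move; the robot and the scene stay as the last step left them, time stands still between calls to the robot, and variables do not carry over. Pictures are saved under pics/ and viewed, and the job is handed in when it is done.

Besides the shell and the picture viewer there is one more tool, called after "Request:" as name(argument=value, ...), one argument or row to a line, values as JSON. servo_tool: Moves the arm, as the interface text tells. Its arguments: {"type":"object","properties":{"targets":{"type":"array","items":{"type":"array","items":{"type":"number"}}},"newtons":{"type":"number"}},"required":["targets"]}

```bash
mkdir -p pics; cat > h.py <<'E'
import numpy as np, cv2
from bench import env, read_camera
def cloud(c):
    K=c["K"];z=c["range_z"];v,u=np.mgrid[:z.shape[0],:z.shape[1]]
    p=np.stack([(u-K[0,2])/K[0,0]*z,(v-K[1,2])/K[1,1]*z,z],-1)
    w=p@c["pose"][:3,:3].T+c["pose"][:3,3]; w[z==0]=np.nan
    return w
def ray(c,u,v,h):
    K=c["K"];d=c["pose"][:3,:3]@np.array([(u-K[0,2])/K[0,0],(v-K[1,2])/K[1,1],1]);o=c["pose"][:3,3]
    return o+d*(h-o[2])/d[2]
E
python3 - <<'E'
from h import *
s=env.sense();print(s)
for n in("top","side"):
    c=read_camera(n);np.save(f"{n}0.npy",c,allow_pickle=True)
    cv2.imwrite(f"pics/{n}0.png",cv2.resize(c["image"],(800,600),interpolation=cv2.INTER_CUBIC));print(n,c["K"],c["pose"])
E
```

```text
{'time_s': 0.0, 'qpos': array([-1.19799081e+00,  2.13346356e-01, -3.50527080e-02,  1.32351187e+00,
        1.26490757e-05,  1.57079042e+00]), 'qd': array([ 8.04267840e-05,  6.15840749e-04, -9.73002764e-05, -2.58503857e-05,
       -8.83470052e-04,  1.28588504e-03]), 'joint_efforts': array([-2.14585212e-03, -6.86165500e+01,  4.87116623e+01,  1.76871498e-02,
       -1.70958697e-04, -4.88060749e-06]), 'eef_pos': array([ 0.18199337, -0.46533304,  0.2308236 ]), 'tcp_rot': array([-0.69478862, -0.13143479,  0.69492589, -0.13065864]), 'contact_force': array([-0.87010911,  0.06792907,  0.30631223]), 'torque': array([ 0.03350753, -0.03961224, -0.06295512]), 'width': 0.08520092888338274}
top [[394.02237482   0.         260.71698034]
 [  0.         394.02237482 191.00562702]
 [  0.           0.           1.        ]] [[ 0.01555356 -0.99635537  0.0838693   0.40111711]
 [-0.99924359 -0.01847886 -0.03421657  0.06570883]
 [ 0.03564167 -0.08327367 -0.99588913  1.2378906 ]
 [ 0.          0.          0.          1.        ]]
side [[363.92684998   0.         251.4066821 ]
 [  0.         363.92684998 194.7831291 ]
 [  0.           0.           1.        ]] [[ 0.98461103 -0.11829211  0.12863943  0.3913605 ]
 [-0.17436948 -0.71416999  0.67790598 -0.61236017]
 [ 0.01167949 -0.68990449 -0.72380618  0.83176827]
 [ 0.          0.          0.          1.        ]]
```

View pics/top0.png

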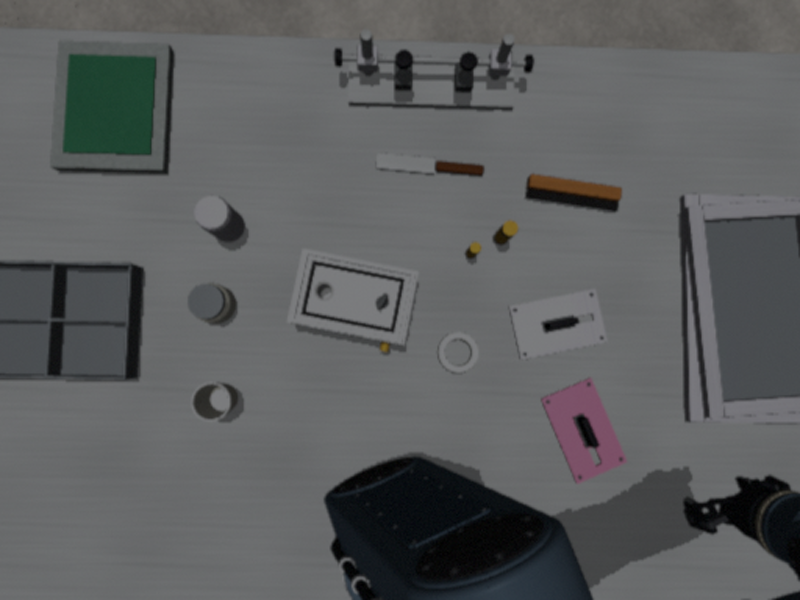

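View pics/side0.png

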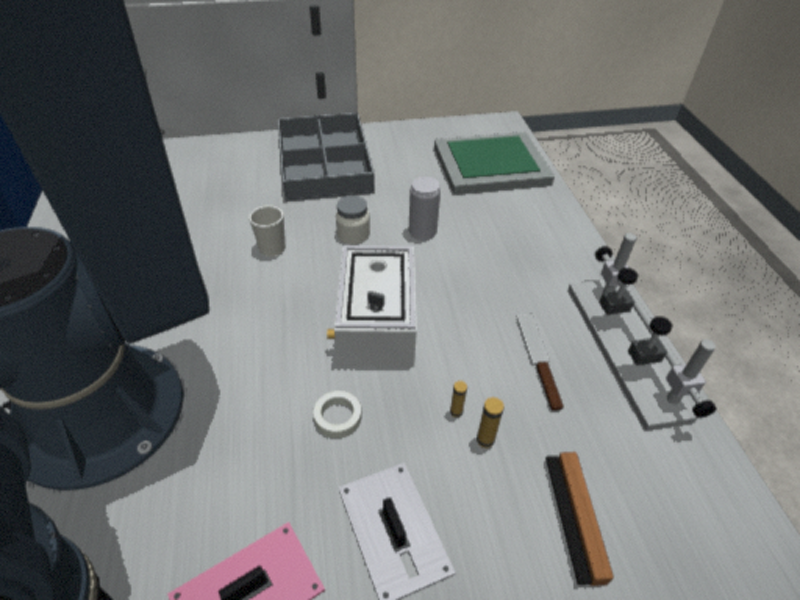

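```bash
python3 - <<'E'
from h import *
T=np.load("top0.npy",allow_pickle=True).item();S=np.load("side0.npy",allow_pickle=True).item()
for n,c in(("top",T),("side",S)):
    w=cloud(c);hsv=cv2.cvtColor(c["image"],cv2.COLOR_BGR2HSV)
    m=cv2.inRange(hsv,(15,120,60),(32,255,255))
    k,l,st,ce=cv2.connectedComponentsWithStats(m)
    for i in range(1,k):
        if st[i,4]>8:
            p=w[l==i];z=p[:,2];zt=np.nanmax(z);q=p[z>zt-.006]
            print(n,st[i],ce[i].round(1),"zmax",zt.round(4),"top ctr",np.nanmean(q,0).round(4),"ext",(np.nanmax(q,0)-np.nanmin(q,0)).round(4),len(q))
def crop(c,x0,y0,x1,y1): return cv2.resize(c["image"][y0:y1,x0:x1],(390,390),interpolation=cv2.INTER_CUBIC)
a=np.hstack([crop(T,290,130,340,180),crop(S,270,225,340,295)])
cv2.imwrite("pics/cart.png",cv2.convertScaleAbs(a,alpha=1.3))
a=np.hstack([crop(T,180,150,275,245),crop(S,200,145,280,225)])
cv2.imwrite("pics/box.png",cv2.convertScaleAbs(a,alpha=1.5))
E
```

```text
top [341 113   5   4  10] [343.1 114.2] zmax 0.0362 top ctr [ 0.7493 -0.2328  0.0323] ext [0.0104 0.0121 0.0057] 7
top [354 115   4   6  12] [356.  117.2] zmax 0.0361 top ctr [ 0.7416 -0.2721  0.0329] ext [0.0171 0.0091 0.0057] 11
top [350 117   5   5   9] [351.7 119.1] zmax 0.0349 top ctr [ 0.7352 -0.2583  0.0326] ext [0.0115 0.0136 0.0044] 8
top [359 116   8   5  17] [362.6 117.3] zmax 0.035 top ctr [ 0.7415 -0.2926  0.0323] ext [0.0132 0.0219 0.0057] 15
top [368 117   9   7  18] [371.  119.7] zmax 0.0387 top ctr [ 0.7336 -0.3205  0.0355] ext [0.0176 0.0258 0.0056] 8
top [374 119  13   6  28] [379.8 121.4] zmax 0.0364 top ctr [ 0.7289 -0.3486  0.0336] ext [0.0174 0.0347 0.0059] 19
top [379 122   6   4  10] [380.9 123.7] zmax 0.0348 top ctr [ 0.7225 -0.3508  0.0328] ext [0.0098 0.016  0.0048] 9
top [322 142   9  10  71] [326.1 145.9] zmax 0.1144 top ctr [ 0.6319 -0.1602  0.1104] ext [0.0236 0.0238 0.0058] 25
top [301 155   7   8  37] [303.8 158.4] zmax 0.0833 top ctr [ 0.5986 -0.101   0.08  ] ext [0.0217 0.018  0.0059] 36
top [244 219   5   6  26] [245.9 221.5] zmax 0.062 top ctr [0.4091 0.0686 0.0587] ext [0.0149 0.0121 0.0056] 23
side [210 211   4   5  17] [211.6 213.1] zmax 0.0618 top ctr [0.4067 0.0638 0.0585] ext [0.0086 0.006  0.0054] 10
side [291 245   7   6  39] [294.1 247.6] zmax 0.0835 top ctr [ 0.5986 -0.1063  0.0808] ext [0.0167 0.017  0.0056] 37
side [289 252   8  13  68] [292.5 258. ] zmax 0.0662 top ctr [ 0.5967 -0.1123  0.0639] ext [0.0122 0.0069 0.0052] 13
side [311 255  11  10  91] [315.8 259.7] zmax 0.1115 top ctr [ 0.6328 -0.1673  0.1083] ext [0.0249 0.0253 0.0059] 88
side [306 266  13  18 153] [311.9 274.6] zmax 0.0911 top ctr [ 0.6273 -0.1758  0.0882] ext [0.0165 0.0098 0.0059] 12
```

View pics/cart.png

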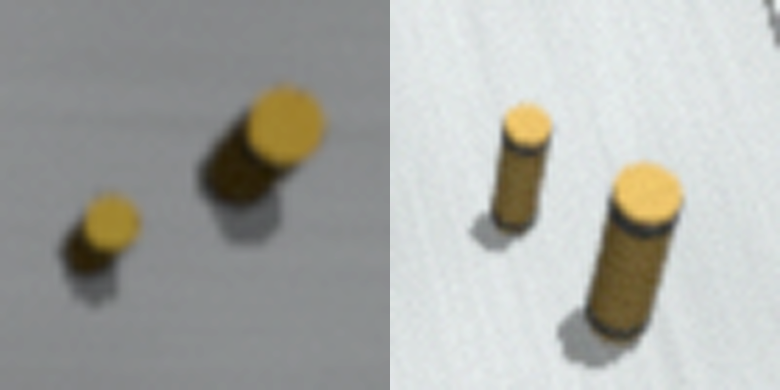

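View pics/box.png

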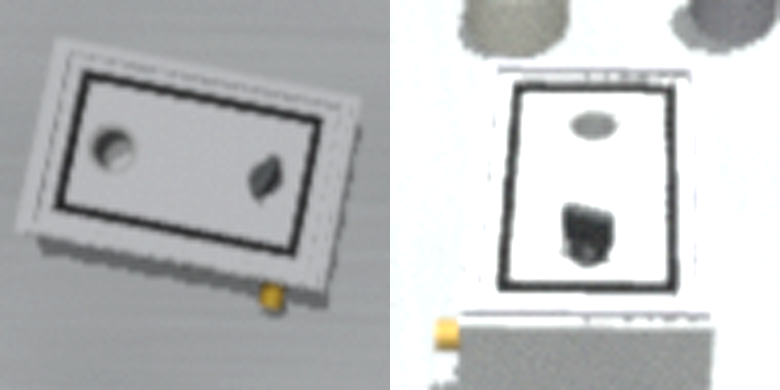

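```bash
cat >> h.py <<'E'
def rays(c,uv,h):
    return np.array([ray(c,u,v,h)[:2] for u,v in uv])
def rect(c,mask,h):
    cs,_=cv2.findContours(mask,cv2.RETR_EXTERNAL,cv2.CHAIN_APPROX_NONE)
    k=max(cs,key=cv2.contourArea).reshape(-1,2)
    p=rays(c,k,h)*1000
    (x,y),(a,b),t=cv2.minAreaRect(p.astype(np.float32))
    if a>b:a,b=b,a;t+=90   # t = direction of short side
    t=t+90                 # long side direction deg
    t=(t+90)%180-90
    return round(x,1),round(y,1),round(a,1),round(b,1),round(t,2)
E
python3 - <<'E'
from h import *
T=np.load("top0.npy",allow_pickle=True).item();S=np.load("side0.npy",allow_pickle=True).item()
def comp(m,lo,pt):
    k,l,st,ce=cv2.connectedComponentsWithStats(m)
    y,x=np.nonzero(m); i=np.argmin((x-pt[0])**2+(y-pt[1])**2); L=l[y[i],x[i]]
    return (l==L).astype(np.uint8)*255,st[L],ce[L]
for n,c,seal,panel,small in(("top",T,(200,167),(330,206),(304,158)),("side",S,(221,180),(230,330),(294,247))):
    g=cv2.cvtColor(c["image"],cv2.COLOR_BGR2GRAY);w=cloud(c);hsv=cv2.cvtColor(c["image"],cv2.COLOR_BGR2HSV)
    print(n,"levels",g[seal[1]-4:seal[1]+5,seal[0]-4:seal[0]+5].min(), g[panel[1],panel[0]],g[panel[1]-30,panel[0]],"deckz",np.nanmedian(w[seal[1]-2:seal[1]+3,seal[0]+8:seal[0]+12,2]))
    m=((g<(75 if n=="top" else 95))&(w[...,2]>.09)&(w[...,2]<.15)).astype(np.uint8)*255
    mm,st,ce=comp(m,0,seal);print(" seal",st,rect(c,mm,.105))
    # box top by height
    m=((w[...,2]>.085)&(w[...,2]<.125)&(hsv[...,1]<60)).astype(np.uint8)*255
    mm,st,ce=comp(m,0,seal);print(" box",st,rect(c,mm,.106))
    bt=cv2.inRange(hsv,(10,100,40),(35,255,255)); bt[w[...,2]<.068]=0
    mm,st,ce=comp(bt,0,small);print(" cart",st,ce,ray(c,*ce,.08).round(4))
    # panel by height
    h=w[...,2]; m=((h>.004)&(h<.06)).astype(np.uint8)*255
    mm,st,ce=comp(m,0,panel);print(" panel",st,rect(c,mm,.008))
    m=((h>.025)&(h<.06)&(g<60)).astype(np.uint8)*255
    mm,st,ce=comp(m,0,(358,207) if n=="top" else (253,335));print(" handle",st,ce,rect(c,mm,.04))
E
```

```text
top levels 28 124 109 deckz 0.10199242939052611
 seal [193 167  66  46 376] (499.4, 128.1, 100.3, 172.5, 79.75)
 box [ 183  159   85   63 3579] (497.5, 128.5, 139.3, 218.9, 79.76)
 cart [300 155   8   8  44] [303.54545455 158.59090909] [ 0.598  -0.1004  0.08  ]
 panel [ 325  185   64   46 1880] (459.0, -277.2, 116.6, 188.8, -79.27)
 handle [349 203  21   9  94] [358.93617021 207.07446809] (458.1, -278.5, 13.8, 64.1, -77.85)
side levels 41 193 166 deckz 0.10121156278448262
 seal [222 162  37  43 269] (498.9, 123.7, 99.7, 171.9, 79.95)
 box [ 214  157   53   59 2787] (498.3, 115.0, 138.8, 234.5, 79.74)
 cart [291 244   8   8  46] [294.19565217 247.34782609] [ 0.5992 -0.1055  0.08  ]
 panel [ 216  296   76   88 3731] (461.2, -282.6, 113.9, 183.6, -76.88)
 handle [245 320  15  28 187] [251.86096257 333.59893048] (459.0, -285.9, 15.2, 64.9, -77.45)
```

```bash
python3 - <<'E'
from h import *
from scipy.spatial.transform import Rotation as R
s=env.sense();M=R.from_quat(s["tcp_rot"]).as_matrix();print(M.round(3), "jaw yaw deg",np.degrees(np.arctan2(M[1,1],M[0,1])),s["eef_pos"])
for n,r in(("top",(225,178,260,205)),("side",(228,180,248,205))):
    c=np.load(n+"0.npy",allow_pickle=True).item();w=cloud(c);g=cv2.cvtColor(c["image"],cv2.COLOR_BGR2GRAY)
    x0,y0,x1,y1=r
    m=np.zeros_like(g);m[y0:y1,x0:x1]=255;m[~(w[...,2]>.122)]=0
    print(n,(m>0).sum(),np.nanmax(w[y0:y1,x0:x1,2]),rect(c,m,.134)); p=w[m>0];print(p.mean(0).round(4))
    y,x=np.nonzero(m);q=rays(c,np.c_[x,y],.134);C=np.cov(q.T);e,v=np.linalg.eigh(C);print("pca",np.degrees(np.arctan2(v[1,1],v[0,1])),q.mean(0),np.sqrt(e*12))
    cv2.imwrite(f"pics/stud_{n}.png",cv2.resize(c["image"][y0-8:y1+8,x0-8:x1+8],None,fx=9,fy=9,interpolation=cv2.INTER_CUBIC))
E
```

```text
[[-0.     0.364 -0.931]
 [ 0.001 -0.931 -0.364]
 [-1.    -0.001 -0.   ]] jaw yaw deg -68.64039216445856 [ 0.18199994 -0.46535566  0.23086495]
top 35 0.13751014197212497 (488.1, 74.4, 9.1, 29.0, -28.54)
[0.4884 0.0744 0.1341]
pca 151.77519889280748 [0.48840672 0.07442462] [0.00937694 0.03018951]
side 57 0.13722588879730335 (488.8, 67.4, 22.6, 27.0, -9.4)
[0.4894 0.0697 0.1311]
pca 142.7152633689519 [0.48902381 0.06691804] [0.0185101  0.03106634]
```

View pics/stud_top.png

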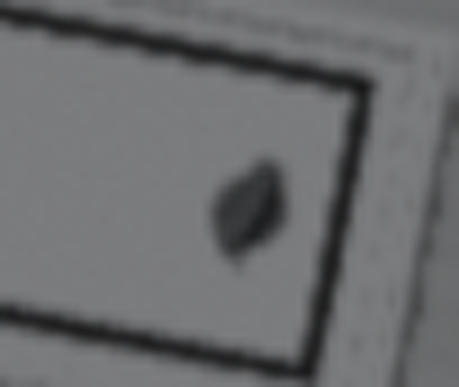

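View pics/stud_side.png

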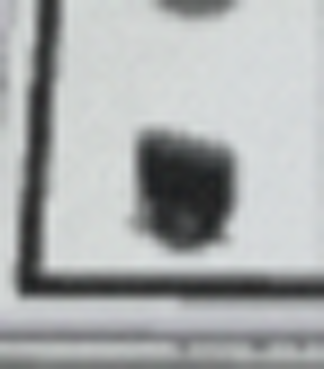

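Request:
servo_tool(
  targets=[
    [60, 30, 26, 0, 0.12],
    [60, 60, 52, 0, 0.24],
    [60, 90, 78, 0, 0.36],
    [60, 120, 104, 0, 0.48],
    [60, 150, 130, 0, 0.6],
  ],
  newtons=40,
)

```text
time_s: 0.52
eef_pos: [0.3329, -0.3338, 0.2307]
tcp_rot: [-0.624, -0.333, 0.624, -0.332]
contact_force: [1.2, -1.0, 0.7]
width: 0.051
```

Request:
servo_tool(
  targets=[
    [60, 30, 26, 0, 0.1],
    [60, 60, 52, 0, 0.2],
    [60, 90, 78, 0, 0.3],
    [60, 120, 104, 0, 0.42],
    [60, 150, 130, 0, 0.42],
  ],
)

```text
time_s: 0.93
eef_pos: [0.484, -0.202, 0.2306]
tcp_rot: [-0.539, -0.458, 0.54, -0.457]
contact_force: [0.3, -1.5, 0.3]
width: 0.051
```

Request:
servo_tool(
  targets=[
    [60, 30, 26, -10, 0],
    [60, 60, 52, -30, 0],
    [60, 90, 78, -60, 0],
    [60, 115, 101, -80, 0],
    [60, 115, 101, -80, 0],
  ],
)

```text
time_s: 1.35
eef_pos: [0.6, -0.0972, 0.146]
tcp_rot: [-0.537, -0.46, 0.54, -0.456]
contact_force: [-0.1, -0.5, -0.5]
width: 0.0514
```

```bash
cat > look.py <<'E'
from h import *
import sys
from scipy.spatial.transform import Rotation as R
def st():
    s=env.sense();M=R.from_quat(s["tcp_rot"]).as_matrix();print(s["time_s"],s["eef_pos"].round(4),"yaw",np.degrees(np.arctan2(M[1,1],M[0,1])).round(2),"tilt",M[:,0].round(3),s["contact_force"].round(1),s["width"].round(4))
    return s,M
if __name__=="__main__":
    tag=sys.argv[1];st()
    for n in("top","side"):
        c=read_camera(n);np.save(f"{n}{tag}.npy",c,allow_pickle=True);cv2.imwrite(f"pics/{n}{tag}.png",cv2.resize(c["image"],(800,600),interpolation=cv2.INTER_CUBIC))
E
python3 look.py 1
```

```text
Traceback (most recent call last):
  File "look.py", line 8, in <module>
    tag=sys.argv[1];st()
                    ~~^^
  File "look.py", line 5, in st
    s=env.sense();M=R.from_quat(s["tcp_rot"]).as_matrix();print(s["time_s"],s["eef_pos"].round(4),"yaw",np.degrees(np.arctan2(M[1,1],M[0,1])).round(2),"tilt",M[:,0].round(3),s["contact_force"].round(1),s["width"].round(4))
                                                                                                                                                                                                          ^^^^^^^^^^^^^^^^
AttributeError: 'float' object has no attribute 'round'
```

```bash
sed -i 's/s\["width"\].round(4)/round(s["width"],4)/' look.py; python3 look.py 1
```

```text
1.35 [ 0.6    -0.0972  0.146 ] yaw -9.23 tilt [-0.006  0.002 -1.   ] [-0.1 -0.5 -0.5] 0.0514
```

View pics/side1.png

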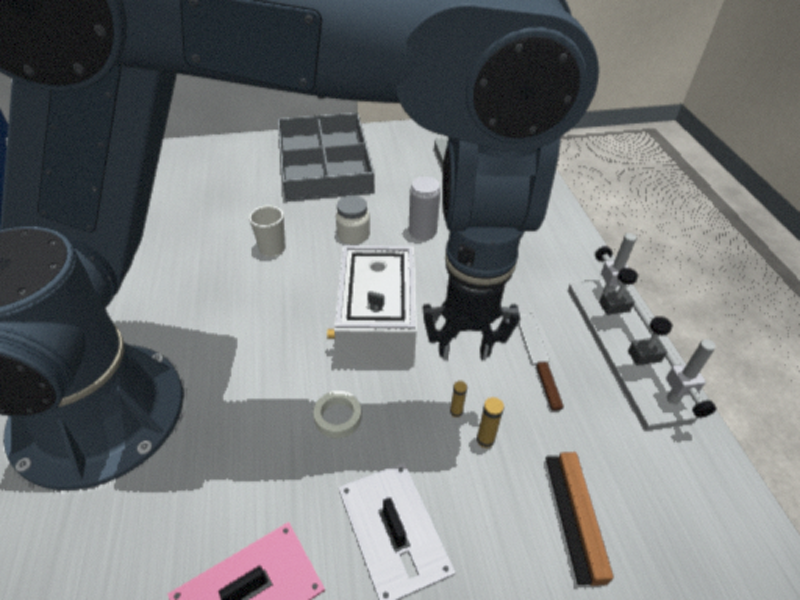

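```bash
python3 - <<'E'
from h import *
c=np.load("side1.npy",allow_pickle=True).item();w=cloud(c)
for h in(.146,.153):print(ray(c,298,226.6,h).round(4))
cv2.imwrite("pics/tip.png",cv2.resize(c["image"][180:275,265:345],None,fx=7,fy=6,interpolation=cv2.INTER_CUBIC))
p=w[205:235,270:335].reshape(-1,3);p=p[(p[:,2]>.13)&(p[:,2]<.17)&(abs(p[:,1]+.1)<.05)]
print(p.min(0),p.max(0),len(p));q=p[p[:,2]<p[:,2].min()+.012];print(q.mean(0),q.min(0),q.max(0))
E
```

```text
[ 0.6055 -0.0926  0.146 ]
[ 0.6033 -0.0979  0.153 ]
[ 0.56058978 -0.1147164   0.15026413] [ 0.63736396 -0.09266965  0.1699956 ] 58
[ 0.60317553 -0.10472034  0.1572932 ] [ 0.56077883 -0.1147164   0.15026413] [ 0.6359896  -0.09266965  0.16178725]
```

View pics/tip.png

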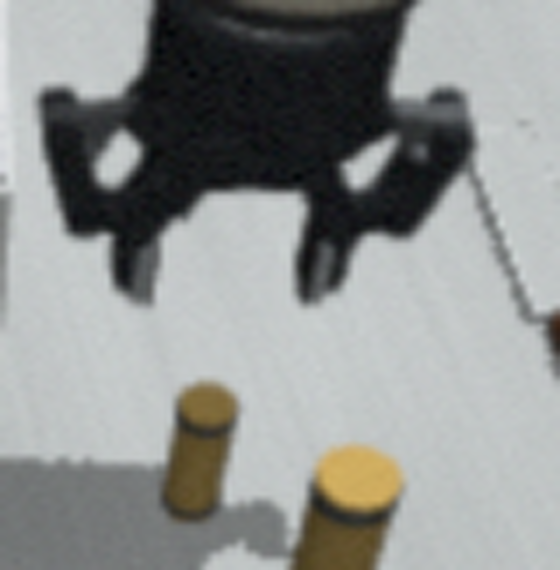

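Request:
servo_tool(
  targets=[
    [60, -1, -5, 0, -0.02],
    [60, -1.5, -5.8, -24, -0.02],
    [60, -1.5, -5.8, -60, -0.02],
    [60, -1.5, -5.8, -94, -0.02],
    [60, -1.5, -5.8, -96, -0.02],
  ],
)

```text
time_s: 1.87
eef_pos: [0.5935, -0.1064, 0.0481]
tcp_rot: [-0.541, -0.455, 0.547, -0.449]
contact_force: [-1.6, -0.5, -1.4]
width: 0.0513
```

Request:
servo_tool(
  targets=[
    [20, 0, 0, 0, 0],
    [10, 0, 0, 0, 0],
    [5, 0, 0, 0, 0],
    [5, 0, 0, 0, 0],
    [5, 0, 0, 0, 0],
  ],
  newtons=30,
)

```text
time_s: 2.28
eef_pos: [0.5948, -0.1068, 0.0503]
tcp_rot: [-0.542, -0.454, 0.546, -0.45]
contact_force: [-1.8, -0.8, 9.6]
width: 0.021
```

```bash
python3 look.py 2; python3 - <<'E'
from h import *
c=np.load("side2.npy",allow_pickle=True).item()
cv2.imwrite("pics/s2.png",cv2.resize(c["image"][200:300,255:355],(600,600),interpolation=cv2.INTER_CUBIC))
E
```

```text
2.2833 [ 0.5948 -0.1068  0.0503] yaw -10.58 tilt [-0.008  0.001 -1.   ] [-1.8 -0.8  9.6] 0.021
```

View pics/s2.png

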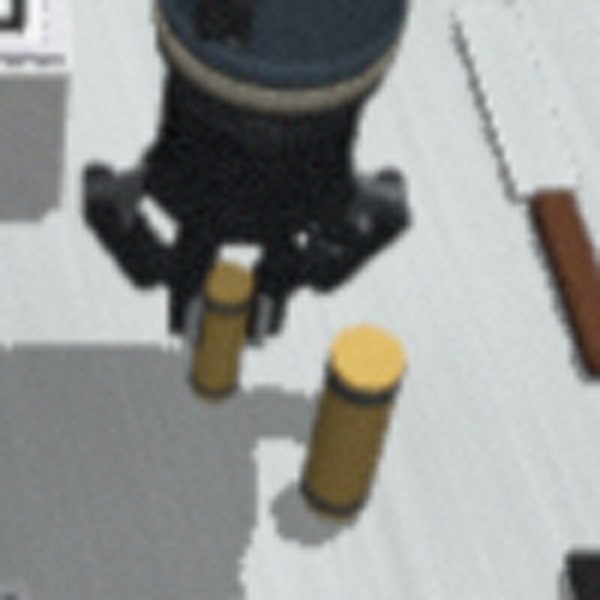

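Request:
servo_tool(
  targets=[
    [5, 0, 0, 30, 0],
    [5, 0, 0, 70, 0],
    [5, -5, 15, 110, 0],
    [5, -15, 45, 150, 0],
    [5, -25, 80, 155, 0],
  ],
  newtons=40,
)

```text
time_s: 2.8
eef_pos: [0.5726, -0.031, 0.2103]
tcp_rot: [-0.544, -0.451, 0.545, -0.451]
contact_force: [2.3, 1.1, 0.2]
width: 0.0205
```

Request:
servo_tool(
  targets=[
    [5, -12, 40, 5, 0],
    [5, -24, 80, 5, 0],
    [5, -36, 120, 5, 0],
    [5, -48, 160, 5, 0],
    [5, -60, 190, 5, 0],
  ],
)

```text
time_s: 3.22
eef_pos: [0.5119, 0.1617, 0.2167]
tcp_rot: [0.545, 0.451, -0.544, 0.451]
contact_force: [0.4, 0.5, -1.4]
width: 0.0204
```

Request:
servo_tool(
  targets=[
    [5, 0, 10, 0, 0],
    [5, 0, 12, 0, 0],
    [5, 0, 12, 0, 0],
    [5, 0, 12, 0, 0],
    [5, 0, 12, 0, 0],
  ],
)

```text
time_s: 3.63
eef_pos: [0.5123, 0.1726, 0.2169]
tcp_rot: [0.545, 0.451, -0.544, 0.451]
contact_force: [0.2, -0.9, -0.5]
width: 0.0209
```

```bash
python3 look.py 3
```

```text
3.6333 [0.5123 0.1726 0.2169] yaw -10.76 tilt [ 0.002  0.001 -1.   ] [ 0.2 -0.9 -0.5] 0.0209
```

View pics/side3.png

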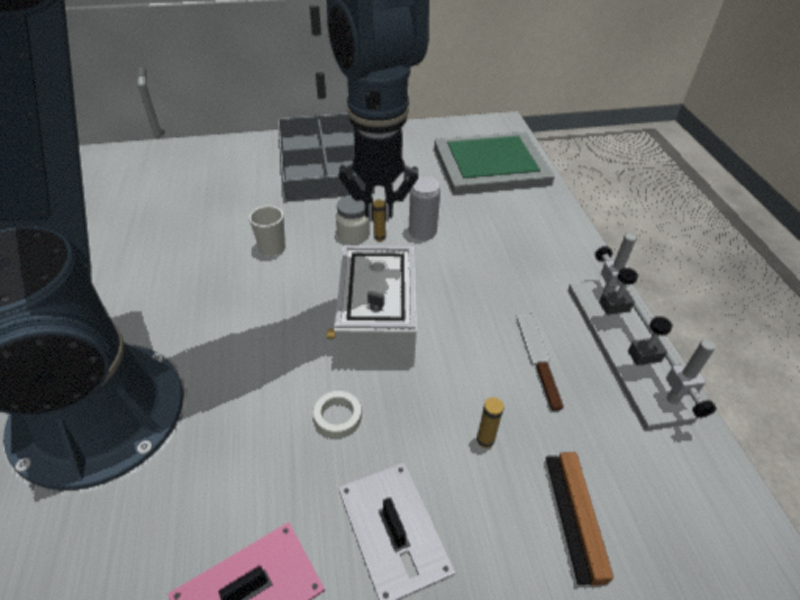

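View pics/top3.png

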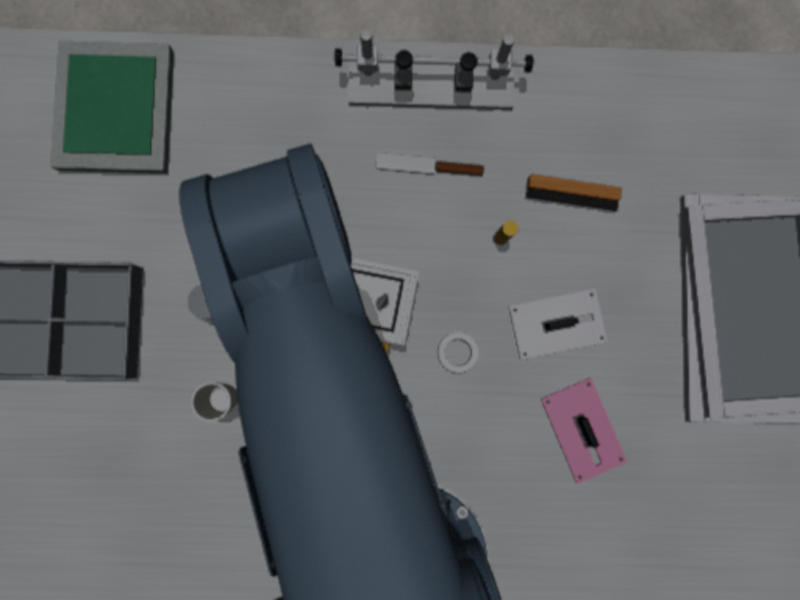

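```bash
python3 - <<'E'
from h import *
c=np.load("side3.npy",allow_pickle=True).item();w=cloud(c);hsv=cv2.cvtColor(c["image"],cv2.COLOR_BGR2HSV)
m=cv2.inRange(hsv,(10,90,30),(35,255,255));m[:120]=0;m[160:]=0;m[:,:225]=0;m[:,262:]=0
y,x=np.nonzero(m);
for r in range(y.min(),y.max()+1):
    xs=x[y==r]; k=(xs.min()+xs.max())/2
    print(r,xs.min(),xs.max(),w[r,int(round(k))].round(4))
cv2.imwrite("pics/s3.png",cv2.resize(c["image"][110:230,190:290],(600,600),interpolation=cv2.INTER_CUBIC))
# well in side0
c0=np.load("side0.npy",allow_pickle=True).item();g=cv2.cvtColor(c0["image"],cv2.COLOR_BGR2GRAY)
print(g[164:178:1,232:252:2])
m=np.zeros_like(g);m[164:178,230:254]=((g<165)*255).astype(np.uint8)[164:178,230:254]
yy,xx=np.nonzero(m);print(xx.min(),xx.max(),yy.min(),yy.max());print(ray(c0,(xx.min()+xx.max())/2,(yy.min()+yy.max())/2,.1), rays(c0,[(xx.min(),171),(xx.max(),171),(242,yy.min()),(242,yy.max())],.1))
ct=np.load("top0.npy",allow_pickle=True).item();g=cv2.cvtColor(ct["image"],cv2.COLOR_BGR2GRAY)
print(g[178:196:1,198:218:1])
E
```

```text
128 242 242 [0.5138 0.1854 0.2458]
129 239 245 [0.5127 0.1779 0.248 ]
130 238 245 [0.512  0.1735 0.248 ]
131 239 245 [0.5113 0.1694 0.2478]
132 240 245 [0.5108 0.1659 0.2472]Traceback (most recent call last):
  File "<stdin>", line 6, in <module>
    return umr_minimum(a, axis, None, out, keepdims, initial, where)
ValueError: zero-size array to reduction operation minimum which has no identity
```

```bash
python3 - <<'E'
from h import *
c=np.load("side3.npy",allow_pickle=True).item();w=cloud(c);hsv=cv2.cvtColor(c["image"],cv2.COLOR_BGR2HSV)
m=cv2.inRange(hsv,(10,90,20),(35,255,255));m[:120]=0;m[160:]=0;m[:,:225]=0;m[:,262:]=0
y,x=np.nonzero(m);
for r in sorted(set(y)):
    xs=x[y==r]; k=(xs.min()+xs.max())/2
    print(r,xs.min(),xs.max(),w[r,int(round(k))].round(4))
cv2.imwrite("pics/s3.png",cv2.resize(c["image"][110:230,190:290],(600,600),interpolation=cv2.INTER_CUBIC))
t=(m>0)&(w[...,2]>.243);yy,xx=np.nonzero(t);print("top",xx.mean(),yy.mean(),ray(c,xx.mean(),yy.mean(),.247))
c0=np.load("side0.npy",allow_pickle=True).item();g=cv2.cvtColor(c0["image"],cv2.COLOR_BGR2GRAY)
print(g[164:178:1,232:252:1])
E
```

```text
128 242 242 [0.5138 0.1854 0.2458]
129 239 245 [0.5127 0.1779 0.248 ]
130 238 245 [0.512  0.1735 0.248 ]
131 239 245 [0.5113 0.1694 0.2478]
132 240 245 [0.5108 0.1659 0.2472]
134 245 245 [0.5194 0.1693 0.2371]
135 239 245 [0.5108 0.1667 0.2368]
136 239 245 [0.5107 0.1661 0.234 ]
137 239 245 [0.5113 0.1703 0.2273]
138 239 245 [0.5108 0.1669 0.2266]
139 239 245 [0.511  0.1686 0.222 ]
140 239 245 [0.5116 0.1726 0.2154]
141 239 245 [0.5109 0.1682 0.2155]
142 240 245 [0.5109 0.1681 0.2121]
143 240 245 [0.5106 0.1668 0.2097]
144 240 245 [0.5109 0.1684 0.205 ]
145 240 245 [0.5107 0.1675 0.2022]
146 240 245 [0.5107 0.1678 0.1985]
147 240 245 [0.5105 0.1663 0.1962]
148 240 245 [0.5107 0.1678 0.1915]
149 240 245 [0.5109 0.1695 0.1865]
150 240 245 [0.5109 0.1698 0.1827]
151 241 245 [0.5135 0.1684 0.1799]
153 242 244 [0.5131 0.166  0.1748]
top 241.9655172413793 130.3448275862069 [0.51186097 0.17343216 0.247     ]
[[181 176 179 176 177 178 179 178 180 176 179 178 177 178 180 182 180 182
  179 174]
 [208 211 209 209 202 208 206 209 205 205 211 204 208 208 212 212 215 209
  209 208]
 [213 212 210 2
[... 305 characters left out ...]
 211 215
  213 215]
 [213 208 208 201 167 121  95  95  97 100 101  98  96 103 139 175 212 217
  214 214]
 [212 211 211 206 177 130  96  97  99 100  99  98  93 105 147 193 214 215
  217 214]
 [212 211 206 208 196 163 121 105 103 103 101 104 108 136 183 207 215 213
  213 213]
 [208 209 208 208 207 196 176 157 132 129 131 144 154 189 206 213 214 215
  215 213]
 [211 213 211 212 211 209 203 202 191 188 192 195 202 213 213 216 216 216
  217 212]
 [209 210 214 214 213 213 213 212 209 208 210 213 213 215 215 215 217 215
  215 215]
 [211 209 211 210 211 211 212 213 211 214 213 215 214 216 214 217 215 214
  216 214]
 [212 210 212 211 210 212 209 209 213 214 213 213 214 216 216 215 216 215
  217 217]]
```

View pics/s3.png

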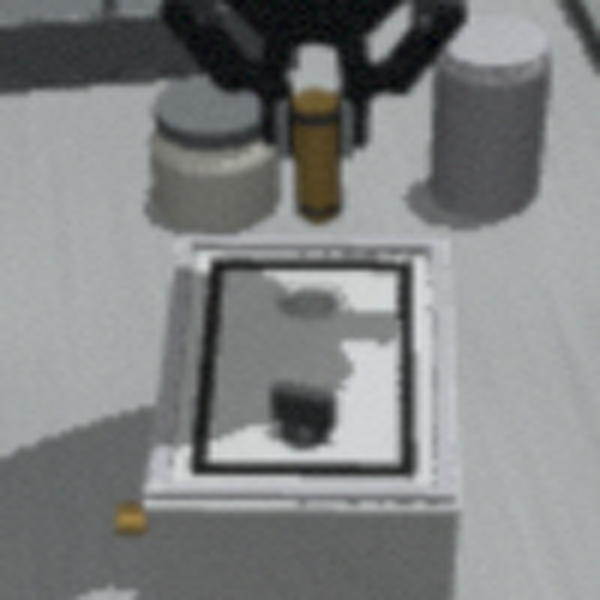

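Request:
servo_tool(
  targets=[
    [5, -3.7, 2.5, -10, 0.01],
    [5, -3.7, 2.5, -30, 0.01],
    [5, -3.7, 2.5, -50, 0.01],
    [5, -3.7, 2.5, -56, 0.01],
    [5, -3.7, 2.5, -56, 0.01],
  ],
)

```text
time_s: 4.15
eef_pos: [0.5077, 0.1743, 0.1595]
tcp_rot: [-0.542, -0.454, 0.543, -0.453]
contact_force: [-0.6, 0.1, -0.4]
width: 0.0206
```

```bash
python3 look.py 4; python3 - <<'E'
from h import *
c=np.load("side4.npy",allow_pickle=True).item();w=cloud(c)
cv2.imwrite("pics/s4.png",cv2.resize(c["image"][135:205,205:275],(600,600),interpolation=cv2.INTER_CUBIC))
c0=np.load("side0.npy",allow_pickle=True).item()
print("well",ray(c0,241.2,170.4,.1),"cart axis",[ (w[r,241:245].mean(0)+[.002,.0108,0]).round(4) for r in range(152,170,2)])
E
```

```text
4.15 [0.5077 0.1743 0.1595] yaw -10.25 tilt [-0.001  0.    -1.   ] [-0.6  0.1 -0.4] 0.0206
well [0.50896699 0.17633352 0.1       ] cart axis [array([nan, nan, nan]), array([0.5144, 0.1816, 0.1672]), array([0.5144, 0.1817, 0.1598]), array([0.5141, 0.1802, 0.1536]), array([0.5142, 0.1814, 0.1451]), array([0.5141, 0.1807, 0.1382]), array([0.5141, 0.1813, 0.1299]), array([0.5138, 0.1796, 0.1237]), array([0.5146, 0.1851, 0.1108])]
```

View pics/s4.png

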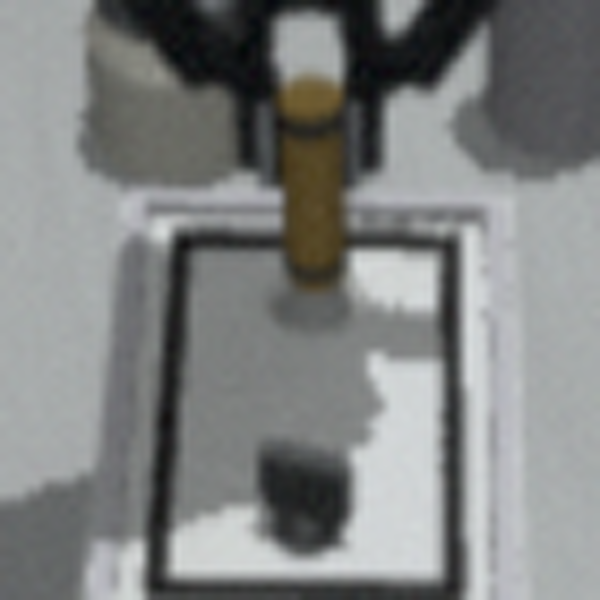

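```bash
python3 - <<'E'
from h import *
c=np.load("side4.npy",allow_pickle=True).item()
print(ray(c,241.5,168.8,.1095),ray(c,241.2,170.2,.1))
print(c["image"][155:175,238:246].astype(int).tolist().__len__())
hsv=cv2.cvtColor(c["image"],cv2.COLOR_BGR2HSV)
print(hsv[160:173,237:248,1]);print(hsv[160:173,237:248,2])
E
```

```text
[0.50938882 0.17281087 0.1095    ] [0.50910301 0.17719877 0.1       ]
20
[[  2  78 142 146 133 141 142  98  24   4   4]
 [  2  77 139 143 151 144 132 107  30   4   2]
 [ 10 110 141 148 143 137 140 133  50   7   3]
 [ 20 117 150 143 138 138 141 138  76  11   4]
 [  5  58 141 134 154 138 141 103  10   5   4]
 [  6  23 120 143 148 134 152  75   4   8   5]
 [  2  10  62  81  86 107  87  43  13   5   5]
 [  4  16  60  63  78  76  68  41  13   7   5]
 [  4   8  37  86 109  98  65  22   7   5   3]
 [  3   3  14  14  25  27  11   5   2   3   5]
 [  8   6   3   5   5   5   8   8   5   4   3]
 [  6   9   8   8   8   5   5   8   3   6   4]
 [  5  11   3   5   5   5  11   8   5   4   2]]
[[146  82  79  82  86  85  79  78 106 143 118]
 [128  79  79  84  81  85  81  76  94 128 116]
 [ 74  72  76  81  84  84  80  73  66  75  73]
 [ 51  61  75  84  85  85  76  72  57  67  69]
 [ 98  70  74  84  81  83  78  74 103 170 179]
 [119  67  68  80  79  82  69  65 114 202 209]
 [120  79  49  57  59  57  53  60 119 199 216]
 [119  95  64  53  52  54  56  80 135 182 208]
 [115 102  82  77  77  78  79  91 137 170 196]
 [102  93  89  89  93  94  91  93 118 160 170]
 [ 92  88  91  96  97  97  96  96 104 138 150]
 [ 92  89  93  95  98  99 100  94 100 130 134]
 [102  96  95  96 101  98  97 101 112 124 128]]
```

Request:
servo_tool(
  targets=[
    [5, 0.5, -3, 0, 0],
    [5, 0.5, -3, -4, 0],
    [5, 0.5, -3, -8, 0],
    [5, 0.5, -3, -8, 0],
    [5, 0.5, -3, -8, 0],
  ],
)

```text
time_s: 4.67
eef_pos: [0.5092, 0.1718, 0.1534]
tcp_rot: [0.543, 0.453, -0.542, 0.453]
contact_force: [-0.8, -0.6, -1.6]
width: 0.0205
```

```bash
python3 look.py 5; python3 - <<'E'
from h import *
c=np.load("side5.npy",allow_pickle=True).item();w=cloud(c)
cv2.imwrite("pics/s5.png",cv2.resize(c["image"][150:190,220:260],(600,600),interpolation=cv2.INTER_CUBIC))
E
```

```text
4.6667 [0.5092 0.1718 0.1534] yaw -10.23 tilt [ 0.001  0.001 -1.   ] [-0.8 -0.6 -1.6] 0.0205
```

View pics/s5.png

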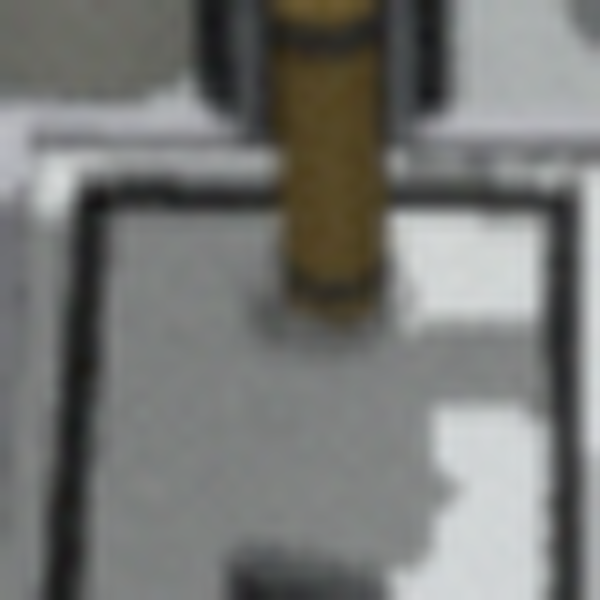

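Request:
servo_tool(
  targets=[
    [5, 0, 1.5, -3, 0],
    [5, 0, 1.5, -6, 0],
    [5, 0, 1.5, -10, 0],
    [5, 0, 1.5, -13, 0],
    [5, 0, 1.5, -13, 0],
  ],
  newtons=20,
)

```text
time_s: 5.18
eef_pos: [0.5089, 0.1733, 0.1397]
tcp_rot: [0.543, 0.454, -0.542, 0.453]
contact_force: [0.1, -0.6, -0.7]
width: 0.0209
```

Request:
servo_tool(
  targets=[
    [5, 0, 0, -8, 0],
    [5, 0, 0, -16, 0],
    [5, 0, 0, -24, 0],
    [5, 0, 0, -31, 0],
    [5, 0, 0, -31, 0],
  ],
)

```text
time_s: 5.6
eef_pos: [0.508, 0.173, 0.1069]
tcp_rot: [-0.542, -0.454, 0.543, -0.453]
contact_force: [-0.4, -0.5, -1.5]
width: 0.0202
```

Free of contact. Release, opening moderately.

Request:
servo_tool(
  targets=[
    [35, 0, 0, 0, 0],
    [50, 0, 0, 0, 0],
    [50, 0, 0, 0, 0],
    [50, 0, 0, 0, 0],
    [50, 0, 0, 0, 0],
  ],
)

```text
time_s: 6.02
eef_pos: [0.5082, 0.1731, 0.1072]
tcp_rot: [-0.542, -0.454, 0.543, -0.453]
contact_force: [-0.5, -0.1, 0.3]
width: 0.0426
```

Request:
servo_tool(
  targets=[
    [50, 0, 0, 25, 0],
    [50, 0, 0, 60, 0.12],
    [50, 0, 0, 90, 0.24],
    [50, 20, 0, 120, 0.36],
    [50, 60, 0, 120, 0.48],
  ],
)

```text
time_s: 6.43
eef_pos: [0.5686, 0.1739, 0.2348]
tcp_rot: [0.419, 0.569, -0.415, 0.572]
contact_force: [0.4, 1.8, 2.1]
width: 0.0428
```

```bash
python3 look.py 6; python3 - <<'E'
from h import *
a=[]
for n,r in (("top",(175,150,275,225)),("side",(195,130,295,205))):
    c=np.load(n+"6.npy",allow_pickle=True).item()
    a.append(cv2.resize(c["image"][r[1]:r[3],r[0]:r[2]],(400,300),interpolation=cv2.INTER_CUBIC))
cv2.imwrite("pics/s6.png",np.hstack(a))
E
```

```text
6.4333 [0.5686 0.1739 0.2348] yaw 17.69 tilt [ 0.007  0.002 -1.   ] [0.4 1.8 2.1] 0.0428
```

View pics/s6.png

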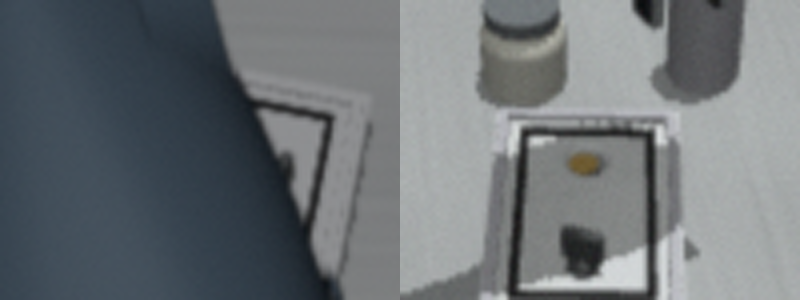

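Request:
servo_tool(
  targets=[
    [50, -20, -25, 0, 0.12],
    [50, -40, -51, 0, 0.24],
    [50, -60, -77, 0, 0.36],
    [50, -79.6, -102, -20, 0.48],
    [50, -79.6, -102, -40, 0.6],
  ],
)

```text
time_s: 6.95
eef_pos: [0.4907, 0.0682, 0.1878]
tcp_rot: [0.23, 0.668, -0.229, 0.67]
contact_force: [1.6, 1.1, 0.2]
width: 0.0425
```

Request:
servo_tool(
  targets=[
    [50, 0, 0, -10, 0.12],
    [50, 0, 0, -20, 0.167],
    [50, 0, 0, -35, 0.167],
    [50, 0, 0, -35, 0.167],
    [50, 0, 0, -35, 0.167],
  ],
)

```text
time_s: 7.37
eef_pos: [0.4902, 0.0681, 0.1528]
tcp_rot: [0.173, 0.685, -0.173, 0.686]
contact_force: [0.6, 0.6, 0.1]
width: 0.0427
```

```bash
python3 look.py 7; python3 - <<'E'
from h import *
a=[]
for n,r in (("top",(175,150,275,225)),("side",(195,130,295,205))):
    c=np.load(n+"7.npy",allow_pickle=True).item()
    a.append(cv2.resize(c["image"][r[1]:r[3],r[0]:r[2]],(400,300),interpolation=cv2.INTER_CUBIC))
cv2.imwrite("pics/s7.png",cv2.resize(a[1],(800,600)))
E
```

```text
7.3667 [0.4902 0.0681 0.1528] yaw 61.71 tilt [ 0.002  0.    -1.   ] [0.6 0.6 0.1] 0.0427
```

View pics/s7.png

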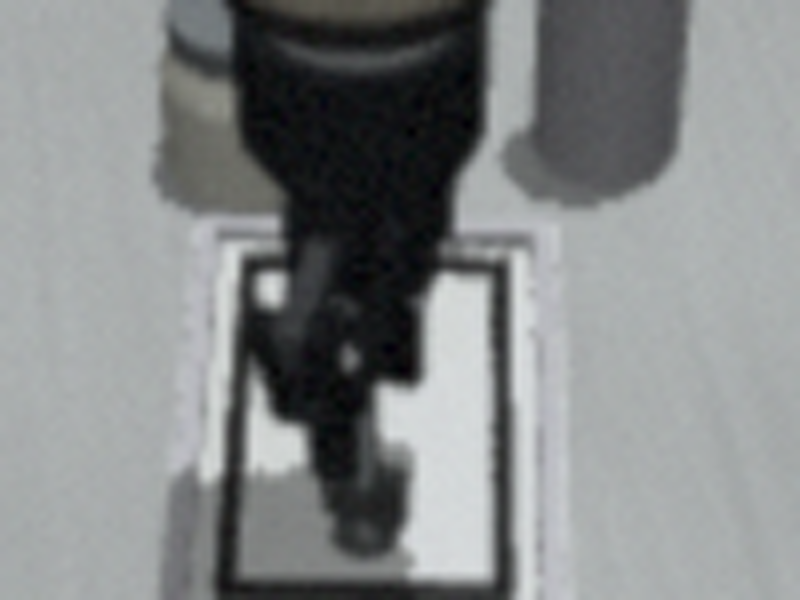

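Request:
servo_tool(
  targets=[
    [50, -1, 2.5, -5, 0],
    [50, -1, 2.5, -18, 0],
    [50, -1, 2.5, -30, 0],
    [50, -1, 2.5, -41, 0],
    [50, -1, 2.5, -41, 0],
  ],
)

```text
time_s: 7.88
eef_pos: [0.4891, 0.0709, 0.1112]
tcp_rot: [0.173, 0.685, -0.173, 0.686]
contact_force: [-0.6, -0.4, -0.2]
width: 0.0431
```

Request:
servo_tool(
  targets=[
    [30, 0, 0, 0, 0],
    [20, 0, 0, 0, 0],
    [10, 0, 0, 0, 0],
    [3, 0, 0, 0, 0],
    [3, 0, 0, 0, 0],
  ],
  newtons=20,
)

```text
time_s: 8.3
eef_pos: [0.49, 0.0719, 0.112]
tcp_rot: [0.174, 0.685, -0.172, 0.687]
contact_force: [2.5, 8.0, -2.7]
width: 0.0083
```

Request:
servo_tool(
  targets=[
    [3, 0.3, 0.7, 0, -0.12],
    [3, 0.3, 0.7, 0, -0.24],
    [3, 0.3, 0.7, 0, -0.36],
    [3, 0.3, 0.7, 0, -0.48],
    [3, 0.3, 0.7, 0, -0.6],
  ],
)

```text
time_s: 8.72
eef_pos: [0.4902, 0.0722, 0.1122]
tcp_rot: [0.37, 0.602, -0.369, 0.604]
contact_force: [0.9, -2.9, -7.1]
width: 0.0085
```

Request:
servo_tool(
  targets=[
    [3, 0, 0, 0, -0.12],
    [3, 0, 0, 0, -0.24],
    [3, 0, 0, 0, -0.36],
    [3, 0, 0, 0, -0.48],
    [3, 0, 0, 0, -0.6],
  ],
)

```text
time_s: 9.13
eef_pos: [0.4903, 0.0722, 0.1122]
tcp_rot: [0.533, 0.464, -0.532, 0.467]
contact_force: [3.4, -0.5, -10.7]
width: 0.0084
```

```bash
python3 -c "
from look import *
st()"
```

```text
9.1333 [0.4903 0.0722 0.1122] yaw -7.71 tilt [ 0.003 -0.003 -1.   ] [  3.4  -0.5 -10.7] 0.0084
```

Request:
servo_tool(
  targets=[
    [3, 0, 0, 0, -0.03],
    [3, 0, 0, 0, -0.06],
    [3, 0, 0, 0, -0.07],
    [3, 0, 0, 0, -0.07],
    [3, 0, 0, 0, -0.07],
  ],
)

```text
time_s: 9.55
eef_pos: [0.4903, 0.0722, 0.1122]
tcp_rot: [-0.548, -0.445, 0.548, -0.448]
contact_force: [2.4, -0.2, -10.4]
width: 0.0083
```

```bash
python3 -c "
from look import *
s,_=st();print(s['torque'])"
```

```text
9.55 [0.4903 0.0722 0.1122] yaw -11.66 tilt [ 0.002 -0.003 -1.   ] [  2.4  -0.2 -10.4] 0.0083
[-0.03956239 -0.326452    0.4297292 ]
```

Request:
servo_tool(
  targets=[
    [30, 0, 0, 0, 0],
    [50, 0, 0, 0, 0],
    [50, 0, 0, 0, 0],
    [50, 0, 0, 10, 0],
    [50, 0, 0, 40, 0],
  ],
)

```text
time_s: 9.97
eef_pos: [0.4883, 0.0719, 0.1504]
tcp_rot: [-0.547, -0.446, 0.55, -0.447]
contact_force: [-0.1, -0.5, -0.4]
width: 0.0428
```

Request:
servo_tool(
  targets=[
    [60, 0, -20, 40, 0.1],
    [60, 0, -55, 70, 0.2],
    [70, 0, -95, 90, 0.3],
    [70, 0, -135, 90, 0.4],
    [70, 0, -175, 90, 0.4],
  ],
)

```text
time_s: 10.38
eef_pos: [0.4889, -0.0998, 0.2432]
tcp_rot: [0.446, 0.546, -0.447, 0.551]
contact_force: [1.2, 0.2, 0.1]
width: 0.0598
```

```bash
python3 look.py 8; python3 - <<'E'
from h import *
a=[]
for n,r in (("top",(175,150,275,225)),("side",(195,140,295,215))):
    c=np.load(n+"8.npy",allow_pickle=True).item()
    a.append(cv2.resize(c["image"][r[1]:r[3],r[0]:r[2]],(400,300),interpolation=cv2.INTER_CUBIC))
cv2.imwrite("pics/s8.png",np.vstack([np.hstack(a),cv2.resize(np.hstack([np.load(n+"8.npy",allow_pickle=True).item()["image"] for n in("top","side")]),(800,300))]))
E
```

```text
10.3833 [ 0.4889 -0.0998  0.2432] yaw 11.72 tilt [ 0.003 -0.006 -1.   ] [1.2 0.2 0.1] 0.0598
```

View pics/s8.png

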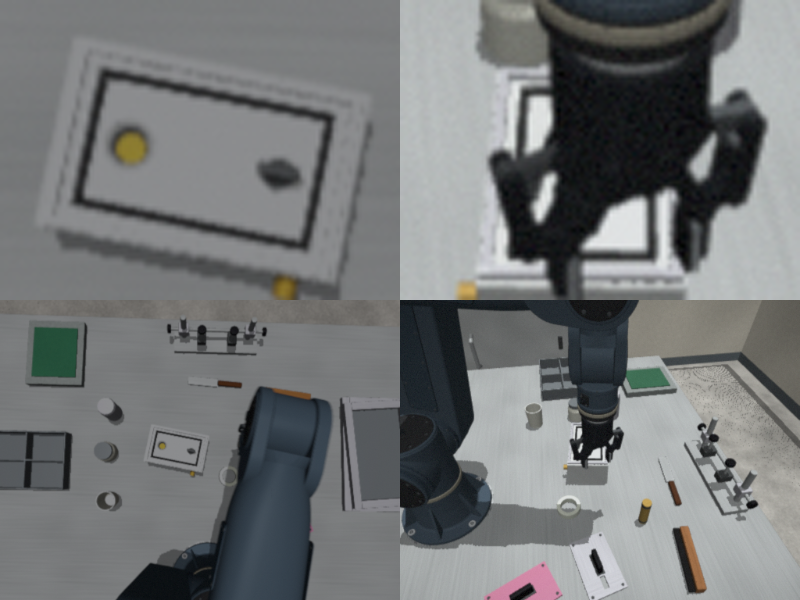

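```bash
python3 - <<'E'
from h import *
c=np.load("top8.npy",allow_pickle=True).item();w=cloud(c);g=cv2.cvtColor(c["image"],cv2.COLOR_BGR2GRAY)
m=np.zeros_like(g);m[180:205,230:258]=255;m[~((w[...,2]>.122))]=0
print("wing",rect(c,m,.134));y,x=np.nonzero(m);q=rays(c,np.c_[x,y],.134);e,v=np.linalg.eigh(np.cov(q.T));print(np.degrees(np.arctan2(v[1,1],v[0,1])),q.mean(0),np.sqrt(e*12))
m=((g<75)&(w[...,2]>.09)&(w[...,2]<.12)).astype(np.uint8)*255
print("seal",rect(c,m,.105))
# panel plate by brightness with saturation low, subpixel via upscaled
for n,(x0,y0,x1,y1),pt in(("top",(318,178,395,235),(330,206)),("side",(205,285,305,392),(230,330))):
    c=np.load(n+"0.npy",allow_pickle=True).item();w=cloud(c);g=cv2.cvtColor(c["image"],cv2.COLOR_BGR2GRAY)
    cr=cv2.resize(c["image"][y0:y1,x0:x1],None,fx=7 if n=="top" else 5,fy=7 if n=="top" else 5,interpolation=cv2.INTER_CUBIC);cv2.imwrite(f"pics/pan_{n}.png",cr)
    r=g[y0:y1,x0:x1]; b=cv2.GaussianBlur(r,(3,3),0)
    print(n,np.percentile(r,[5,25,50,75,95]))
E
```

```text
wing (488.1, 74.6, 9.3, 29.5, 81.55)
79.41925162525025 [0.48796464 0.07458433] [0.00967224 0.0312726 ]
seal (499.1, 127.7, 99.7, 171.7, 79.75)
top [ 92. 106. 108. 122. 123.]
side [132. 167. 171. 190. 196.]
```

View pics/pan_top.png

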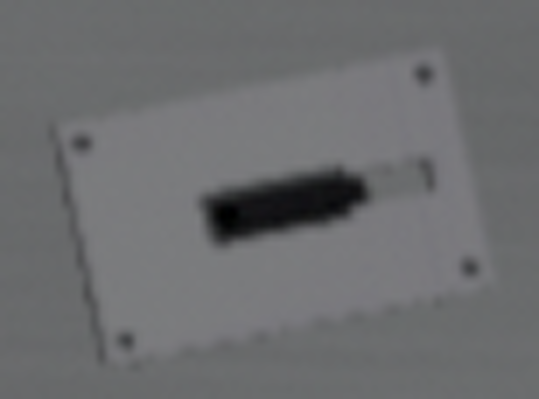

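View pics/pan_side.png

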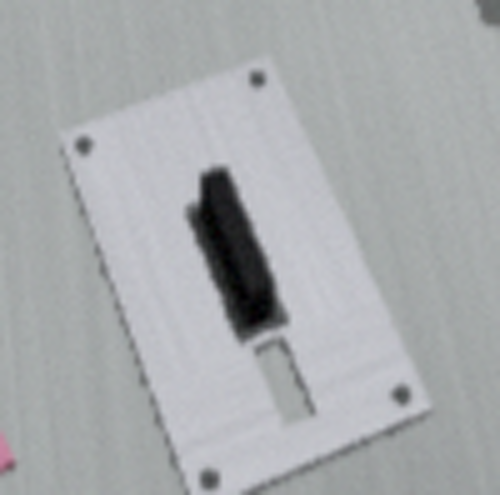

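```bash
python3 - <<'E'
from h import *
dots={"top":[(82,143),(424,74),(469,267),(125,341)],"side":[(84,146),(257,79),(401,395),(209,479)]}
off={"top":(318,178,7),"side":(205,285,5)}
for n in dots:
    c=np.load(n+"0.npy",allow_pickle=True).item();g=cv2.cvtColor(c["image"],cv2.COLOR_BGR2GRAY).astype(float)
    x0,y0,f=off[n];P=[]
    for u,v in dots[n]:
        u=(u+.5)/f-.5+x0;v=(v+.5)/f-.5+y0;a,b=int(round(u)),int(round(v))
        p=g[b-3:b+4,a-3:a+4];wt=np.clip(np.median(p)-8-p,0,None);yy,xx=np.mgrid[b-3:b+4,a-3:a+4]
        P.append(ray(c,(wt*xx).sum()/wt.sum(),(wt*yy).sum()/wt.sum(),.008)[:2])
    P=np.array(P)*1000;print(n,P.round(1).tolist(),"ctr",P.mean(0).round(2))
    for i in range(4):
        d=P[(i+1)%4]-P[i];print("  ",np.hypot(*d).round(1),np.degrees(np.arctan2(d[1],d[0])).round(2))
E
```

```text
top [[484.4, -189.0], [520.8, -348.7], [433.5, -368.7], [396.8, -207.8]] ctr [ 458.89 -278.55]
   163.8 -77.16
   89.6 -167.07
   165.1 102.86
   89.6 12.11
side [[398.2, -214.6], [486.6, -194.5], [521.1, -351.1], [433.3, -370.6]] ctr [ 459.81 -282.7 ]
   90.6 12.79
   160.3 -77.56
   89.9 -167.49
   159.9 102.68
```

Request:
servo_tool(
  targets=[
    [60, -6, -38, 0, 0.015],
    [60, -12, -76, -20, 0.015],
    [60, -18, -114, -50, 0.015],
    [60, -24, -150, -80, 0.015],
    [60, -29.6, -180.8, -110, 0.015],
  ],
)

```text
time_s: 10.9
eef_pos: [0.4608, -0.2729, 0.1437]
tcp_rot: [0.444, 0.547, -0.447, 0.551]
contact_force: [1.5, 0.2, 0.4]
width: 0.0514
```

Request:
servo_tool(
  targets=[
    [60, 0, 0, -20, 0],
    [60, 0, 0, -30, 0],
    [60, 0, 0, -40, 0],
    [60, 0, 0, -40, 0],
    [60, 0, 0, -40, 0],
  ],
)

```text
time_s: 11.32
eef_pos: [0.4615, -0.2721, 0.1046]
tcp_rot: [0.444, 0.547, -0.447, 0.552]
contact_force: [-0.1, 0.1, 0.5]
width: 0.0514
```

```bash
python3 look.py 9; python3 - <<'E'
from h import *
c=np.load("side9.npy",allow_pickle=True).item()
cv2.imwrite("pics/s9.png",cv2.resize(c["image"][254:384,190:320],(600,600),interpolation=cv2.INTER_CUBIC))
E
```

```text
11.3167 [ 0.4615 -0.2721  0.1046] yaw 11.9 tilt [ 0.003 -0.007 -1.   ] [-0.1  0.1  0.5] 0.0514
```

View pics/s9.png

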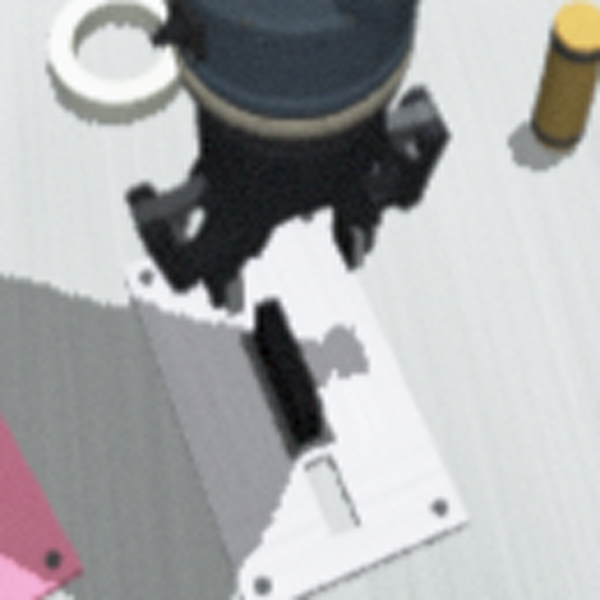

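Request:
servo_tool(
  targets=[
    [60, -2.2, -8.5, -10, 0.012],
    [60, -2.2, -8.5, -35, 0.012],
    [60, -2.2, -8.5, -60, 0.012],
    [60, -2.2, -8.5, -75, 0.012],
    [60, -2.2, -8.5, -75, 0.012],
  ],
)

```text
time_s: 11.83
eef_pos: [0.4587, -0.28, 0.0283]
tcp_rot: [0.441, 0.55, -0.443, 0.554]
contact_force: [-1.2, 1.0, -0.4]
width: 0.0511
```

```bash
python3 -c "
from look import *
st()"
```

```text
11.8333 [ 0.4587 -0.28    0.0283] yaw 12.62 tilt [ 0.002 -0.007 -1.   ] [-1.2  1.  -0.4] 0.0511
```

Request:
servo_tool(
  targets=[
    [60, 0.5, -0.5, -7, 0],
    [60, 0.5, -0.5, -13, 0],
    [40, 0.5, -0.5, -13, 0],
    [20, 0.5, -0.5, -13, 0],
    [10, 0.5, -0.5, -13, 0],
  ],
  newtons=60,
)

```text
time_s: 12.25
eef_pos: [0.4596, -0.2807, 0.016]
tcp_rot: [0.441, 0.55, -0.443, 0.554]
contact_force: [0.1, -0.6, -0.3]
width: 0.0155
```

Request:
servo_tool(
  targets=[
    [5, 0, 0, 0, 0],
    [5, 0, 0, 0, 0],
    [5, 0, 0, 0, 0],
    [5, 0, 0, 0, 0],
    [5, 0, 0, 0, 0],
  ],
  newtons=100,
)

```text
time_s: 12.67
eef_pos: [0.4598, -0.2808, 0.0163]
tcp_rot: [0.441, 0.549, -0.443, 0.554]
contact_force: [-1.0, 1.4, 3.3]
width: 0.0125
```

Request:
servo_tool(
  targets=[
    [5, 0, 0, 20, 0],
    [5, 0, 0, 55, 0],
    [5, 0, 0, 95, 0],
    [5, 0, 0, 135, 0],
    [5, 0, 20, 170, 0],
  ],
)

```text
time_s: 13.08
eef_pos: [0.4596, -0.2626, 0.1886]
tcp_rot: [0.441, 0.549, -0.444, 0.554]
contact_force: [1.9, -0.0, -3.8]
width: 0.0129
```

Request:
servo_tool(
  targets=[
    [5, 2, 25, 20, -0.06],
    [5, 6, 60, 30, -0.12],
    [5, 10, 95, 30, -0.18],
    [5, 14, 130, 30, -0.24],
    [5, 18, 165, 30, -0.3],
  ],
)

```text
time_s: 13.5
eef_pos: [0.4774, -0.0961, 0.2187]
tcp_rot: [-0.519, -0.476, 0.523, -0.481]
contact_force: [1.3, 1.0, -3.6]
width: 0.0126
```

Request:
servo_tool(
  targets=[
    [5, 5, 35, 0, -0.03],
    [5, 10, 70, 0, -0.06],
    [5, 14, 105, 0, -0.09],
    [5, 18, 135, 0, -0.09],
    [5, 20, 155, 0, -0.09],
  ],
)

```text
time_s: 13.92
eef_pos: [0.4973, 0.0616, 0.2184]
tcp_rot: [-0.539, -0.452, 0.544, -0.457]
contact_force: [0.4, -1.2, -4.1]
width: 0.0123
```

```bash
python3 look.py 10
```

```text
13.9167 [0.4973 0.0616 0.2184] yaw -9.96 tilt [ 0.    -0.009 -1.   ] [ 0.4 -1.2 -4.1] 0.0123
```

View pics/side10.png

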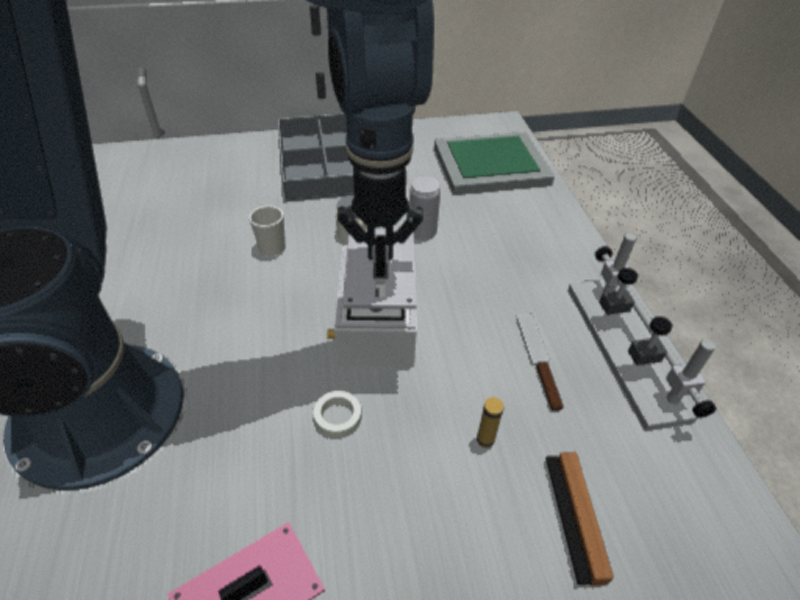

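Request:
servo_tool(
  targets=[
    [5, 1, 25, 0, -0.005],
    [5, 2, 50, 0, -0.005],
    [5, 2.7, 64.4, -10, -0.005],
    [5, 2.7, 64.4, -20, -0.005],
    [5, 2.7, 64.4, -30, -0.005],
  ],
)

```text
time_s: 14.43
eef_pos: [0.4999, 0.1261, 0.1874]
tcp_rot: [-0.54, -0.452, 0.544, -0.457]
contact_force: [0.2, -0.3, -2.9]
width: 0.0124
```

Request:
servo_tool(
  targets=[
    [5, 0, 0, -5, 0],
    [5, 0, 0, -10, 0],
    [5, 0, 0, -12, 0],
    [5, 0, 0, -12, 0],
    [5, 0, 0, -12, 0],
  ],
)

```text
time_s: 14.85
eef_pos: [0.5, 0.1257, 0.1757]
tcp_rot: [-0.54, -0.452, 0.544, -0.456]
contact_force: [0.3, -1.1, -3.6]
width: 0.0129
```

```bash
python3 look.py 11; python3 - <<'E'
from h import *
c=np.load("side11.npy",allow_pickle=True).item();w=cloud(c)
cv2.imwrite("pics/s11.png",cv2.resize(c["image"][135:235,190:290],(600,600),interpolation=cv2.INTER_CUBIC))
E
```

```text
14.85 [0.5    0.1257 0.1757] yaw -10.11 tilt [-0.    -0.009 -1.   ] [ 0.3 -1.1 -3.6] 0.0129
```

View pics/s11.png

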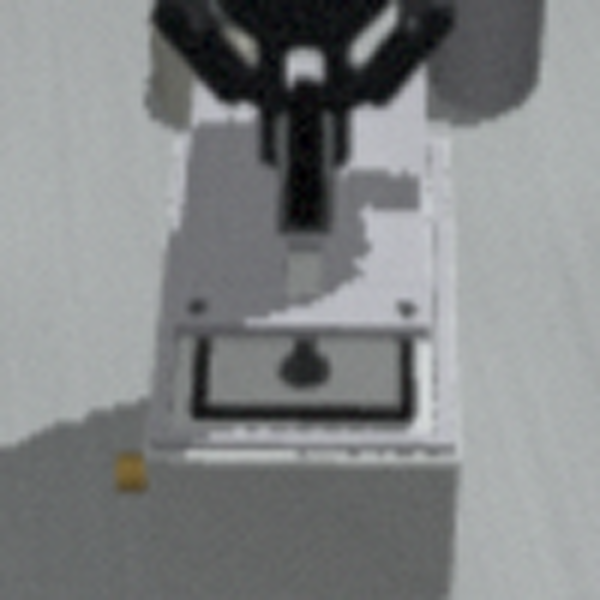

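```bash
python3 - <<'E'
from h import *
c=np.load("side11.npy",allow_pickle=True).item();g=cv2.cvtColor(c["image"],cv2.COLOR_BGR2GRAY).astype(float)
P=[]
for u,v in((197,308),(407,308)):
    u=(u+.5)/6-.5+190;v=(v+.5)/6-.5+135;a,b=int(round(u)),int(round(v))
    p=g[b-2:b+3,a-2:a+3];wt=np.clip(np.median(p)-8-p,0,None);yy,xx=np.mgrid[b-2:b+3,a-2:a+3]
    P.append(ray(c,(wt*xx).sum()/wt.sum(),(wt*yy).sum()/wt.sum(),.1677)[:2])
    print(P[-1],u,v,(wt*xx).sum()/wt.sum(),(wt*yy).sum()/wt.sum())
P=np.array(P)*1000;m=P.mean(0);d=P[1]-P[0];print(np.hypot(*d),np.degrees(np.arctan2(d[1],d[0])))
L=81.5
for t in(79.75,79.95):
    t=np.radians(t);print("panel ctr (side)",m+L*np.array([np.cos(t),np.sin(t)]))
t=np.radians(79.8);print("slot",m+(81.5-55)*np.array([np.cos(t),np.sin(t)]))
E
```

```text
[0.44110164 0.05381158] 222.41666666666666 185.91666666666666 222.3515625 185.671875
[0.52976691 0.03780768] 257.4166666666667 185.91666666666666 257.2774193548387 186.04193548387096
90.0980242459462 -10.23160881963933
panel ctr (side) [499.93667477 126.00894858]
panel ctr (side) [499.65663855 126.0590828 ]
slot [490.12702143  71.89081533]
```

Request:
servo_tool(
  targets=[
    [5, -0.3, -0.5, -8, 0],
    [5, -0.3, -0.5, -18, 0],
    [5, -0.3, -0.5, -26, 0],
    [5, -0.3, -0.5, -32, 0],
    [5, -0.3, -0.5, -34, 0],
  ],
)

```text
time_s: 15.37
eef_pos: [0.4993, 0.1255, 0.1405]
tcp_rot: [-0.54, -0.452, 0.544, -0.456]
contact_force: [0.3, 2.3, -2.2]
width: 0.0126
```

```bash
python3 look.py 12; python3 - <<'E'
from h import *
c=np.load("side12.npy",allow_pickle=True).item();w=cloud(c)
cv2.imwrite("pics/s12.png",cv2.resize(c["image"][145:225,200:280],(600,600),interpolation=cv2.INTER_CUBIC))
E
```

```text
15.3667 [0.4993 0.1255 0.1405] yaw -10.08 tilt [-0.001 -0.009 -1.   ] [ 0.3  2.3 -2.2] 0.0126
```

View pics/s12.png

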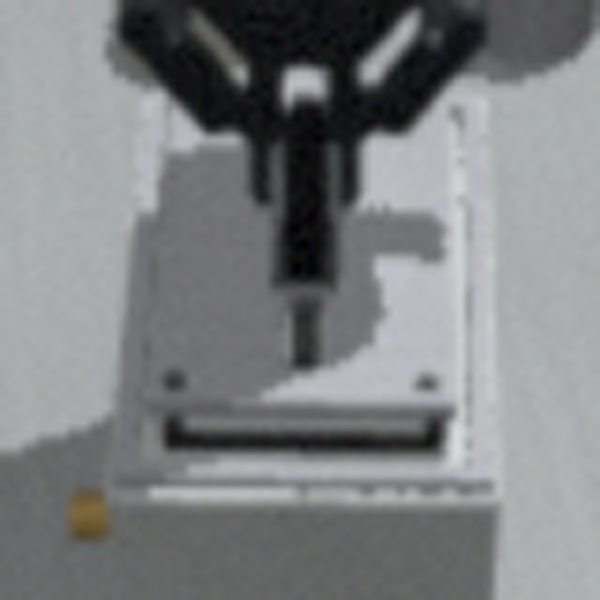

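Request:
servo_tool(
  targets=[
    [5, 0, 0.7, -3, 0],
    [5, 0, 0.7, -7, 0],
    [5, 0, 0.7, -11, 0],
    [5, 0, 0.7, -15, 0],
    [5, 0, 0.7, -15, 0],
  ],
)

```text
time_s: 15.88
eef_pos: [0.499, 0.126, 0.1254]
tcp_rot: [-0.539, -0.452, 0.545, -0.456]
contact_force: [0.8, 0.4, -4.1]
width: 0.0125
```

```bash
python3 look.py 13; python3 - <<'E'
from h import *
c=np.load("side13.npy",allow_pickle=True).item();w=cloud(c)
cv2.imwrite("pics/s13.png",cv2.resize(c["image"][145:225,200:280],(600,600),interpolation=cv2.INTER_CUBIC))
E
```

```text
15.8833 [0.499  0.126  0.1254] yaw -10.09 tilt [-0.002 -0.01  -1.   ] [ 0.8  0.4 -4.1] 0.0125
```

View pics/s13.png

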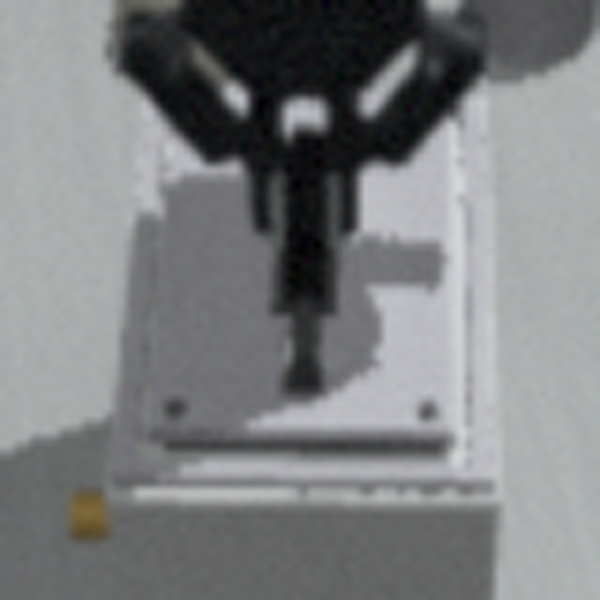

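Request:
servo_tool(
  targets=[
    [5, 0, 0, -2, 0],
    [5, 0, 0, -4, 0],
    [5, 0, 0, -6, 0],
    [5, 0, 0, -8, 0],
    [5, 0, 0, -8, 0],
  ],
  newtons=120,
)

```text
time_s: 16.4
eef_pos: [0.4995, 0.1261, 0.1181]
tcp_rot: [-0.54, -0.452, 0.544, -0.456]
contact_force: [-1.2, -1.4, 4.8]
width: 0.0124
```

Request:
servo_tool(
  targets=[
    [5, 0, 0, -1, 0],
    [5, 0, 0, -2, 0],
    [5, 0, 0, -2, 0],
    [5, 0, 0, -2, 0],
    [5, 0, 0, -2, 0],
  ],
)

```text
time_s: 16.82
eef_pos: [0.4995, 0.1261, 0.1165]
tcp_rot: [-0.54, -0.452, 0.544, -0.456]
contact_force: [-2.5, -1.2, 7.6]
width: 0.0126
```

Request:
servo_tool(
  targets=[
    [5, 0, 0, -1, 0],
    [5, 0, 0, -1.5, 0],
    [5, 0, 0, -1.5, 0],
    [5, 0, 0, -1.5, 0],
    [5, 0, 0, -1.5, 0],
  ],
)

```text
time_s: 17.23
eef_pos: [0.4996, 0.1261, 0.1163]
tcp_rot: [-0.54, -0.452, 0.544, -0.457]
contact_force: [-9.9, -2.8, 20.8]
width: 0.0125
```

```bash
python3 -c "
from look import *
s,_=st();print(s['torque'])"
```

```text
17.2333 [0.4996 0.1261 0.1163] yaw -10.09 tilt [ 0.    -0.009 -1.   ] [-9.9 -2.8 20.8] 0.0125
[-0.45080013  1.95628981  0.04590258]
```

```bash
python3 look.py 14; python3 - <<'E'
from h import *
c=np.load("side14.npy",allow_pickle=True).item();w=cloud(c)
cv2.imwrite("pics/s14.png",cv2.resize(c["image"][145:225,200:280],(600,600),interpolation=cv2.INTER_CUBIC))
ctr=np.array([.4995,.126]);t=np.radians(79.8);Y=np.array([np.cos(t),np.sin(t)]);X=np.array([Y[1],-Y[0]])
p=w.reshape(-1,3);p=p[np.isfinite(p[:,0])];lx=(p[:,:2]-ctr)@X;ly=(p[:,:2]-ctr)@Y
m=(abs(lx)<50)&(abs(lx)>22)&(ly>-85)&(ly<80)&(p[:,2]>.1)&(p[:,2]<.115)
A=np.c_[lx[m],ly[m],np.ones(m.sum())];s=np.linalg.lstsq(A,p[m,2],rcond=None)[0];print("plate slope x,y, z",s,m.sum())
m=(abs(lx)>62)&(abs(lx)<68)&(abs(ly)<90)&(p[:,2]>.095)&(p[:,2]<.12);print("lip z L,R",np.median(p[m&(lx<0),2]),np.median(p[m&(lx>0),2]),m.sum())
E
```

```text
17.2333 [0.4996 0.1261 0.1163] yaw -10.09 tilt [ 0.    -0.009 -1.   ] [-9.9 -2.8 20.8] 0.0125
plate slope x,y, z [0. 0. 0.] 0
lip z L,R nan nan 0
  return _methods._mean(a, axis=axis, dtype=dtype,
  ret = ret.dtype.type(ret / rcount)
```

View pics/s14.png

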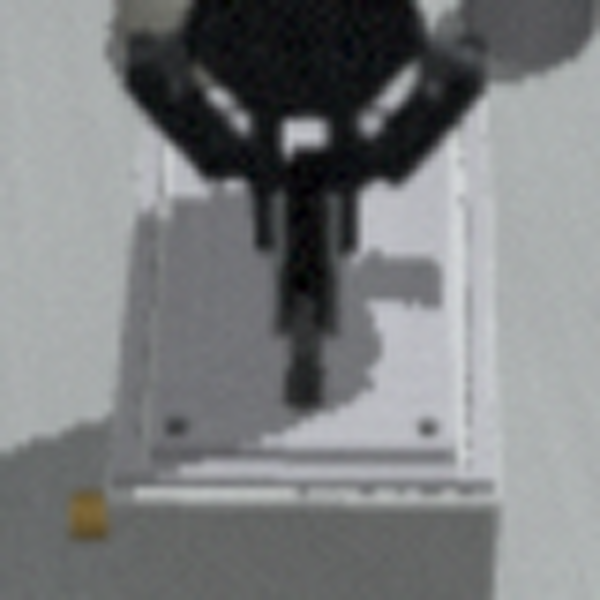

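```bash
python3 - <<'E'
from h import *
c=np.load("side14.npy",allow_pickle=True).item();z=c["range_z"];print((z>0).sum(),z[190:206:3,225:260:6])
w=cloud(c);print(w[195,230],w[195,252],w[207,215],w[207,262])
c=np.load("top14.npy",allow_pickle=True).item();z=c["range_z"];print((z>0).sum())
E
```

```text
195807 [[1.0095502  1.0099055  1.0093715  1.0114331  1.0085024  1.0079852 ]
 [1.0021709  1.0038238  1.0045394  1.0017272  1.0018979  1.0046757 ]
 [0.99447346 0.9955112  0.9958197  0.996122   0.9989272  0.99335605]
 [0.9896624  0.98480046 0.9878826  0.9865049  0.9894791  0.9901895 ]
 [0.9756513  0.97768223 0.9829707  0.97977155 0.98171484 0.9803664 ]
 [0.978127   0.9779276  0.9784168  0.9787747  0.9772433  0.97673124]]
[0.46196058 0.07486414 0.1074044 ] [0.52133867 0.06381631 0.10866041] [0.41665954 0.0366849  0.1085171 ] [0.54042062 0.01843145 0.10592857]
195801
```

```bash
python3 - <<'E'
from h import *
ctr=np.array([.4995,.126]);t=np.radians(79.8);Y=np.array([np.cos(t),np.sin(t)]);X=np.array([Y[1],-Y[0]])
for f in("side14","side0"):
    w=cloud(np.load(f+".npy",allow_pickle=True).item())
    p=w.reshape(-1,3);p=p[np.isfinite(p[:,0])];lx=(p[:,:2]-ctr)@X*1e3;ly=(p[:,:2]-ctr)@Y*1e3
    m=(abs(lx)<49)&(abs(lx)>22)&(ly>-85)&(ly<60)&(p[:,2]>.095)&(p[:,2]<.118)
    A=np.c_[lx[m],ly[m],np.ones(m.sum())];s=np.linalg.lstsq(A,p[m,2]*1e3,rcond=None)[0];print(f,"slope x,y, z mm",s.round(4),m.sum())
    m=(abs(lx)>62)&(abs(lx)<67)&(abs(ly)<85)&(p[:,2]>.095)&(p[:,2]<.12);print("lip z L,R",np.median(p[m&(lx<0),2]),np.median(p[m&(lx>0),2]),m.sum())
E
```

```text
side14 slope x,y, z mm [-4.000000e-04  1.800000e-03  1.089672e+02] 640
lip z L,R 0.10667935692477715 0.10656179771562668 150
side0 slope x,y, z mm [-7.100000e-03 -6.300000e-03  1.018356e+02] 667
lip z L,R 0.10684068933612767 0.10667080797009232 149
```

```bash
python3 -c "
from look import *
st();print(env.job_done());st()"
```

```text
17.3333 [0.4995 0.1261 0.1163] yaw -10.09 tilt [ 0.    -0.009 -1.   ] [-8.7 -2.5 21.7] 0.0121
the job is handed in; nothing more can be done
None
the job is handed in; nothing more can be done
```

The job is done and was handed in at about 17 s. The hand-in returned no verdict.

**What I did:**
- I put the smaller brass cartridge (80 mm tall; the other stands about 110 mm) into the well.
- I turned the stud clockwise from about 1.25 rad to its stop.
- I picked up the aluminium panel by its handle (not the pink one), fitted it over the wing and pressed it down. It was still gripped at 120 N when I handed in.

**What the last checks showed:**
- **Cartridge:** the side view straight after release and the later top view both show it down in the well. I did not measure its exact offset or depth.
- **Stud:** the wing measured 79.4° against the box's 79.75°, so it is in line. A cruder fit on the same picture gave 81.6°, which is still within tolerance.
- **Panel:** its height stopped changing under a hard push. The side camera shows it level to about 0.002 rad, with its top about 7 mm above the deck reading (8 mm expected). Its yaw matches the box within about 0.2°, and its position within about 2 mm.
- **Push:** the tool felt about 22 N upwards when I handed in.
- **Bystanders:** none appears moved in the last full picture I viewed, taken before the panel was set down.

**What disagreed:**
- The two cameras differed by about 4 to 5 mm in y. I used their average, and gripping the stud confirmed it.
- While pressing there was also a sideways force of about 9 N in −x and a moment of about 2 N m. I left these alone because the panel was level.

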